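# Weight down two glued patches on ukulele plates

## Robot

A 7-joint arm with a two-finger parallel gripper is mounted at the origin on the work surface. World frame = base frame: x ahead of the robot, y to its left, z up, the work surface at z = 0. Lengths are in m, angles in rad, forces in N, time in s.
With the tool pointing down it reaches from about 0.4 to 0.875 m from the base axis. Payload 19.3 kg.
Tool frame: the origin (TCP) lies at the very end of the fingers, on their centre line; the grasp point (between the pads) lies 19 mm behind it; z points along the fingers, y is the line along which they close (so a half turn about z gives the same grasp; the last joint's range is limited). The gripper opens to 85 mm and grips with 20 to 120 N. Pads are 22 mm wide; open, the fingers measure 114 mm over their backs; the gripper's body (76 mm by 85 mm) begins 54 mm behind the grasp point. The pads swing forward as they close: fully open they stand 13 mm farther back than shut.
Start: joints at [-1.222, 0.521, -0.036, 1.599, 0.021, 1.021, -0.113], TCP at [0.254, 0.571, 0.231] pointing down, gripper open.
Joint ranges: [-2.91, 2.91], [-0.3, 2.13], [-1.5, 1.42], [0.17, 2.43], [-1.26, 4.41], [0.16, 1.93], [-2.52, 2.52]. Speed limits (rad/s): [1.89, 1.89, 2.39, 2.39, 3.01, 3.01, 3.01].

## Interface

Orientations are given as a rotation vector (axis times angle).
In Python, from cell import r gives the robot as it stands.
- The arm moves only by the shell command python3 -m inch 'ROWS' [FORCE]. ROWS is a JSON object of lists of equal length, an entry for each row: "dr": the turn, a rotation vector about the world's x, y, z in rad, a list of three; "xyz": the shift along the world's x, y, z in mm, a list of three; "grip": the opening, from 0 (shut) to 1 (fully open). In form: {"dr": [[ax, ay, az], ...], "xyz": [[dx, dy, dz], ...], "grip": [grip, ...]}. A call has 1 to 10 rows; each row shifts and turns the commanded pose from where the row before left it; what a row does not reach is not made up. A row lasts 1/12 s, in which the tool goes at most 41.7 mm and 7.16 degrees, less where a joint would pass 70% of its speed; a pose out of reach is approached as far as the arm can. A call is refused whole if a number of a shift passes 41.7 or a number of a turn 0.125, either way. A call with a gripper value outside its range is refused whole. The fingers move at their own pace and stop on an object; FORCE is the grip in N (left out, the last holds). Time passes only in rows, so rows that do not move let the fingers close. It gives the time, the measured TCP pose, the force, the opening and the grip force at its end, in the units of the state.
- r.get_obs(): the state, without advancing time (a new reading comes with each control period).
- r.camera(name): name is "side" or "top"; returns (picture, depth): 384x512x3 uint8, red, green, blue; 384x512 float32, m along the optical axis (not along the pixel's ray), 0 where there is no reading.
- r.camera_info(name): a dict with "fx", "fy", "cx", "cy" (pixels), "R" (3x3) and "t" (3): a world point X has camera coordinates R X + t. Camera axes: x right, y down, z forward; pixel columns grow to the right and rows downward; lengths in m; the calibration is good to about 2 mm. A picture is of the moment at which its call begins. camera_info takes no time and is no camera call.
- r.close_job(): hands the job in; it is judged then, once.
The state is a dict: "time_s": time; "q": joint angles; "qvel": joint speeds; "joint_torque": joint torques, N m; "tcp_pos": TCP position; "tcp_rot": TCP orientation; "contact_force": force on the tool from outside, world axes, zero at the start; "ft_torque": the same for the moment, N m; "grip_width": opening from 0.0 (shut) to 1.0 (fully open); "gripper_force": force on a finger pad.
Only numpy, scipy, OpenCV 4.12 (cv2) and the standard library are available. Lean on these libraries where they do the work, as an engineer would, in place of code of your own. Each camera call takes 0.05 s, during which the arm holds its last target. There are 200 camera calls.

## Task

Weight down the two freshly glued patches on the little ukulele plates: lay the long narrow caul lengthways over the long strip on the back, and the short wide caul over the bridge patch of the soundboard, each cork side down, centred and square so that it covers its patch. Then put an iron weight in the middle of each caul: the long bar lengthways on the long caul, the round one with the knob upright on the short caul. Set everything down gently, as the plates are thin, and leave everything else on the bench where it is.

Things in the scene. Friction and masses are not known exactly. Their poses are not given: they have to be found in the camera images.
- soundboard: Target, fixed. Ukulele soundboard: pale guitar-shaped plate 200 x 146 mm with a dark round soundhole, on a cork-faced board 4 mm larger all round. On its wide end, crosswise, a dark bridge patch 64 x 36 mm. Origin: patch centre, at bench level; x along the patch's long side, y to the soundhole (outline from y = -68 to +140 mm), z up. Above the bench: board top 12, plate 14.5, patch top 17 mm.
- back: Target, fixed. Ukulele back: dark guitar-shaped plate 200 x 146 mm, no hole, on a cork-faced board 4 mm larger all round. Along its middle a pale strip 134 x 24 mm. Origin: centre of strip and outline, at bench level; x along the strip to the narrow end, z up. Above the bench: board top 12, plate 14.5, strip top 17 mm.
- long_caul: Long narrow caul: pale wooden block 150 x 42 mm, 24 mm high, with a cork sole 3 mm thick underneath (down at the start), about 0.16 kg. Origin: centre of the underside; x along its length, z up.
- short_caul: Short wide caul: pale wooden block 80 x 54 mm, 24 mm high, of the same wood, with a cork sole 3 mm thick underneath (down at the start), about 0.1 kg. Origin: centre of the underside; x along the 80 mm side, z up.
- bar_weight: Iron bar weight: dark rectangular block 110 x 36 mm, 28 mm high, about 0.8 kg. Origin: centre of the underside; x along its length, z up.
- knob_weight: Round iron weight with a knob, about 0.5 kg: dark upright cylinder 46 mm in diameter and 38 mm high, then a narrow neck and a knob 25 mm in diameter, 64 mm high in all. Origin: centre of the underside; z up.
- thumb_plane: Bystander, to be left alone: small brass thumb plane, 62 x 30 mm, about 32 mm high. Origin: centre of the underside.
- sanding_block: Bystander, to be left alone: cork sanding block 90 x 55 mm, 26 mm high. Origin: centre of the underside; x along its length.
- brace_stick: Bystander, to be left alone: thin dark stick of rosewood, 110 x 11 mm, 14 mm high, lying between the two plates. Origin: centre of the underside; x along its length.

How it is judged:
At the end, for the whole second after the job is handed in: Long caul on the strip and short caul on the bridge patch, centred to 10 mm, parallel to 0.12 rad; bar weight on the long caul, centred to 12 mm, along it to 0.2 rad; knob weight on the short caul, centred to 12 mm. All flat to 0.06 rad, released and at rest (horizontal distance between long_caul and back below 0.01 m and z of long_caul in the frame of back between 0.013 and 0.021 m and angle between each of long_caul, short_caul, bar_weight, knob_weight's own z axis and vertical below 0.06 rad and linear speed of each of long_caul, short_caul, bar_weight, knob_weight below 0.02 m/s and angular speed of each of long_caul, short_caul, bar_weight, knob_weight below 0.1 rad/s and angle between the x axis of long_caul and the x axis of back, either way round below 0.12 rad and horizontal distance between short_caul and soundboard below 0.01 m and z of short_caul in the frame of soundboard between 0.013 and 0.021 m and angle between the x axis of short_caul and the x axis of soundboard, either way round below 0.12 rad and horizontal distance between bar_weight and long_caul below 0.012 m and z of bar_weight in the frame of long_caul between 0.02 and 0.028 m and angle between the x axis of bar_weight and the x axis of long_caul, either way round below 0.2 rad and horizontal distance between knob_weight and short_caul below 0.012 m and z of knob_weight in the frame of short_caul between 0.02 and 0.028 m); the robot touches nothing.
It fails at once if the thumb plane, sanding block or brace stick is shifted by more than 20 mm or tipped (distance of any of thumb_plane, sanding_block, brace_stick from where it was at the start of the episode above 0.02 m or angle between any of thumb_plane, sanding_block, brace_stick's own z axis and vertical above 0.5 rad).
It fails at once if the thin soundboard is hit or pressed with more than 100 N (contact force between soundboard and anything else above 100 N).
It fails at once if the thin back plate is hit or pressed with more than 100 N (contact force between back and anything else above 100 N).
It fails at once if a caul or weight is dropped or slammed onto its place (faster than 0.45 m/s within the last 25 mm, as after a fall of over 10 mm) ((horizontal distance between long_caul and back below 0.04 m and z of long_caul in the frame of back below 0.042 m and linear speed of long_caul above 0.45 m/s) or (horizontal distance between short_caul and soundboard below 0.04 m and z of short_caul in the frame of soundboard below 0.042 m and linear speed of short_caul above 0.45 m/s) or (horizontal distance between bar_weight and long_caul below 0.04 m and z of bar_weight in the frame of long_caul below 0.049 m and linear speed of bar_weight above 0.45 m/s) or (horizontal distance between knob_weight and short_caul below 0.04 m and z of knob_weight in the frame of short_caul below 0.049 m and linear speed of knob_weight above 0.45 m/s)).
It also fails if it takes over 120 s, if anything falls off the work surface, if the arm or the gripper's body presses on something with over 40 N, if the wrist force passes 120 N, or if a joint passes its speed limit or range.

## Working session

There is one attempt and no reset: what is moved stays moved. The work goes in short steps, Python scripts to look and compute and a shell command to move; the robot and the scene stay as the last step left them, time stands still between calls to the robot, and variables do not carry over. Pictures are saved under pics/ and viewed, at most 14 in all, crops included, and the job is handed in when it is done.

```bash
ls; mkdir -p pics; python3 - <<'E'
from cell import r
import cv2,numpy as np
for n in("top","side"):
    p,d=r.camera(n); cv2.imwrite(f"pics/{n}0.png",p[:,:,::-1]); np.savez(f"{n}0.npz",p=p,d=d)
    i=r.camera_info(n); print(n,{k:np.round(v,4).tolist() for k,v in i.items()}, (d>0).mean())
o=r.get_obs(); print(o)
E
```

```text
pics
top {'fx': 358.4203, 'fy': 358.4203, 'cx': 255.6578, 'cy': 186.2389, 'R': [[-0.0285, -0.9996, -0.0002], [-0.9952, 0.0284, -0.0935], [0.0935, -0.0024, -0.9956]], 't': [0.0097, 0.5706, 0.9676]} 0.9959462483723959
side {'fx': 397.5003, 'fy': 397.5003, 'cx': 252.3538, 'cy': 188.2198, 'R': [[0.9849, -0.1732, -0.0068], [-0.0975, -0.5212, -0.8478], [0.1433, 0.8357, -0.5302]], 't': [-0.5479, 0.097, 1.2335]} 0.995697021484375
{'time_s': 0.1, 'q': array([-1.22222125,  0.52197185, -0.03630947,  1.59994172,  0.0212201 ,
        1.02106992, -0.11278927]), 'qvel': array([ 0.00022997, -0.0017328 ,  0.00057332, -0.00099564, -0.00011814,
        0.00189223,  0.00022812]), 'joint_torque': array([ 5.08360157e-03, -9.28482485e+01,  1.98426448e+00, -3.70525002e+01,
        1.80432462e-02,  5.37697953e-03,  3.64545531e-05]), 'tcp_pos': array([0.2540777 , 0.57070754, 0.23077594]), 'tcp_rot': array([-6.52998508e-01, -3.07286032e+00,  1.56891384e-03]), 'contact_force': array([-0.99065158, -0.18241377,  0.41956875]), 'ft_torque': array([-0.007228  , -0.03272092,  0.02296885]), 'gripper_force': 0.0, 'grip_width': 1.0007032240507139}
```

View pics/top0.png

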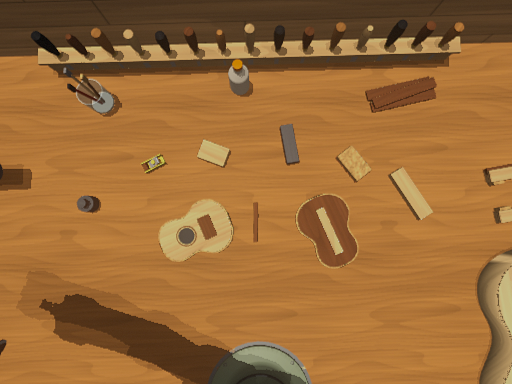

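View pics/side0.png

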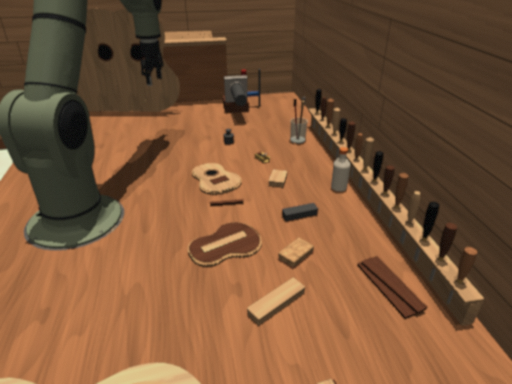

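The top view shows the knob weight at (87,204), short caul (213,153), bar weight (290,144) and long caul (411,193). The soundboard patch is at (207,227), the back strip at (329,231), and the bystanders at (153,163), (353,164) and (255,222). The side view shows the same layout, with the long caul at (277,299) and the bar at (300,212).

```bash
cat > h.py <<'E'
import numpy as np,cv2
from cell import r
def ray(n,uv):
    i=r.camera_info(n);R=np.array(i["R"]);t=np.array(i["t"])
    uv=np.atleast_2d(uv).astype(float)
    d=np.c_[(uv[:,0]-i["cx"])/i["fx"],(uv[:,1]-i["cy"])/i["fy"],np.ones(len(uv))]
    return -R.T@t,d@R
def plane(n,uv,z):
    c,d=ray(n,uv); return c+d*((z-c[2])/d[:,2])[:,None]
def cloud(n,d):
    v,u=np.mgrid[:d.shape[0],:d.shape[1]]
    c,k=ray(n,np.c_[u.ravel(),v.ravel()]); return (c+k*d.reshape(-1,1)).reshape(*d.shape,3)
def proj(n,X):
    i=r.camera_info(n);c=np.array(i["R"])@X+np.array(i["t"]);return np.array([i["fx"]*c[0]/c[2]+i["cx"],i["fy"]*c[1]/c[2]+i["cy"]])
def blob(m):  # biggest component of a mask
    n,l,s,c=cv2.connectedComponentsWithStats(m.astype(np.uint8)); k=1+s[1:,4].argmax(); return l==k
def fit(n,m,z):
    v,u=np.nonzero(m); P=plane(n,np.c_[u,v],z)[:,:2]
    c=P.mean(0);w,V=np.linalg.eigh(np.cov((P-c).T)); a=V[:,1]
    (rx,ry),(w1,h1),_=cv2.minAreaRect((P*1000).astype(np.float32))
    return c, np.arctan2(a[1],a[0])%np.pi, np.sqrt(12*w[::-1])*1000,(round(rx),round(ry),round(w1),round(h1))
E
python3 - <<'E'
from h import *
T=np.load("top0.npz");p,d=T["p"],T["d"];C=cloud("top",d)
S=np.load("side0.npz");ps,ds=S["p"],S["d"];CS=cloud("side",ds)
objs=dict(knob=(87,204,16),thumb=(153,163,16),short=(213,153,22),bar=(290,144,26),sand=(353,164,22),long=(411,193,32),stick=(255,222,24),sound=(195,231,45),back=(328,230,45))
print("bench z",[np.round(np.median(C[y-3:y+3,x-3:x+3,2])*1e3,1) for x,y in((270,180),(130,130),(370,220))])
for k,(x,y,w) in objs.items():
    b=np.zeros(d.shape,bool);b[y-w:y+w,x-w:x+w]=1
    Z=C[...,2]; m=blob(b&(Z>.006)&(Z<.1)); zz=Z[m]; h=np.percentile(zz,70 if k!="knob" else 97)
    mt=blob(b&(Z>h-.005)&(Z<h+.006))
    c,a,s,rc=fit("top",mt,h); 
    # side view cloud near the object
    q=(np.hypot(CS[...,0]-c[0],CS[...,1]-c[1])<.02)&(CS[...,2]>.005)&(CS[...,2]<.1)
    print(k,"h",round(h*1e3,1),"side h",np.round(np.percentile(CS[...,2][q],[50,80,97])*1e3,1),"c",np.round(c*1e3,1),"ang",round(a,3),"size",np.round(s,1),rc,"npx",mt.sum())
g=cv2.cvtColor(p,cv2.COLOR_RGB2GRAY);print(g[227,200:215],g[231,322:337])
big=cv2.resize(p[130:275,140:440],None,fx=2.6,fy=2.6,interpolation=cv2.INTER_NEAREST);cv2.imwrite("pics/crop.png",big[:,:,::-1])
E
```

```text
bench z [np.float64(-0.9), np.float64(-0.5), np.float64(-0.7)]
knob h 63.0 side h [40.8 56.  62.6] c [535.8 459.5] ang 1.463 size [21.5 20.8] (536, 459, 22, 21) npx 64
thumb h 21.5 side h [17.9 21.8 30.9] c [639.6 288.9] ang 1.741 size [55.4 33.7] (644, 282, 29, 62) npx 104
short h 24.8 side h [23.5 24.9 26. ] c [668.8 111.2] ang 1.187 size [79.7 54.2] (669, 111, 80, 54) npx 537
bar h 28.6 side h [26.7 28.  29.5] c [ 688.6 -103.6] ang 0.141 size [109.7  35.9] (689, -103, 109, 36) npx 487
sand h 26.5 side h [25.3 26.3 27.5] c [ 628.3 -282.5] ang 0.648 size [89.  54.6] (628, -282, 89, 55) npx 612
long h 24.2 side h [23.3 24.2 25.7] c [ 539.5 -437.6] ang 0.528 size [149.8  42.6] (539, -437, 149, 44) npx 814
stick h 14.1 side h [12.  13.7 16.8] c [472.9  -2.7] ang 3.089 size [107.2  10.7] (472, -3, 11, 105) npx 147
sound h 15.3 side h [14.  15.5 17.1] c [450.9 161.7] ang 1.962 size [192.2 124.6] (444, 162, 151, 206) npx 3082
back h 15.2 side h [16.1 17.3 18.9] c [ 446.8 -203.4] ang 0.382 size [191.6 124.3] (446, -212, 206, 152) npx 3063
[125  91  93  94  93  91  93  93  93  88  91  90  92  88 157] [ 89  88  83 161 172 175 175 174 172 173 172 175 132  95  92]
```

View pics/crop.png

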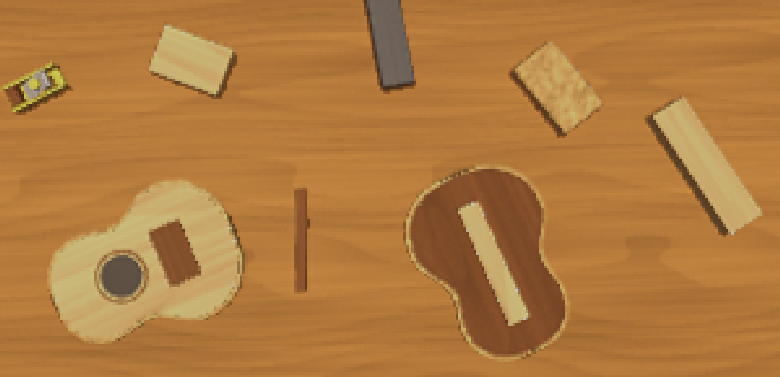

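```bash
python3 - <<'E'
from h import *
T={n:np.load(n+"0.npz") for n in("top","side")}
def box(n,x,y,w):
    b=np.zeros((384,512),bool);b[y-w:y+w,x-w:x+w]=1;return b
g={n:cv2.cvtColor(T[n]["p"],cv2.COLOR_RGB2GRAY) for n in T}
C={n:cloud(n,T[n]["d"])[...,2] for n in T}
for k,n,(x,y,w),dark in(("patch","top",(207,227,14),1),("strip","top",(329,231,27),0),("patch","side",(219,180,11),1),("strip","side",(224,242,24),0)):
    b=box(n,x,y,w); m=(g[n]<(g[n][y,x]+20)) if dark else (g[n]>g[n][y,x]-30)
    l=cv2.connectedComponents((m&b).astype(np.uint8))[1]; m=l==l[y,x]
    if not l[y,x]: print("seed off")
    z=np.median(C[n][m]); c,a,s,rc=fit(n,m,z); print(k,n,"h",round(z*1e3,1),np.round(c*1e3,1),"ang",round(a,3),np.round(s,1),rc,m.sum())
# side-view top faces of the things to grasp
for k,X,h in(("short",(.6688,.1112),.0245),("long",(.5395,-.4376),.0242),("bar",(.6886,-.1036),.0286),("knobtop",(.5358,.4595),.063)):
    x,y=proj("side",np.array([*X,h])).round().astype(int); m=box("side",x,y,32)&(abs(C["side"]-h)<.003)
    l=cv2.connectedComponents(m.astype(np.uint8))[1]; m=l==l[y,x]; c,a,s,rc=fit("side",m,np.median(C["side"][m])); print(k,"side",np.round(c*1e3,1),round(a,3),np.round(s,1),round(np.median(C["side"][m])*1e3,1))
# knob body: top view shoulder
Z=C["top"];m=blob(box("top",87,204,16)&(Z>.034)&(Z<.041));c,a,s,rc=fit("top",m,.038);print("knob shoulder",c*1e3,s,rc)
E
```

```text
patch top h 16.4 [463.5 132.4] ang 0.388 [61.2 34.9] (464, 132, 61, 35) 279
strip top h 16.5 [ 442.  -206.8] ang 0.378 [133.1  23.6] (443, -207, 133, 23) 411
patch side h 16.6 [459.6 130.9] ang 0.376 [56. 27.] (459, 132, 55, 26) 61
strip side h 16.7 [ 437.2 -207.2] ang 0.393 [131.6  21.5] (439, -207, 131, 22) 231
short side [667.2 108.2] 1.203 [82.6 52.8] 23.5
long side [ 533.6 -442.5] 0.533 [149.5  42.4] 23.3
bar side [ 686.2 -107.7] 0.164 [107.2  35.7] 27.4
knobtop side [532.2 456.3] 0.472 [22.1 15.8] 62.2
knob shoulder [534.58268697 456.42695684] [47.26913192 39.63774528] (536, 460, 44, 41)
```

```bash
python3 -m inch '{"dr":[[0,0,-0.0766],[0,0,-0.0766],[0,0,-0.0766],[0,0,-0.0766],[0,0,-0.0766],[0,0,-0.0766],[0,0,-0.0766],[0,0,-0.0766],[0,0,-0.0766],[0,0,-0.0766]],"xyz":[[20.7,-23,-5],[20.7,-23,-5],[20.7,-23,-5],[20.7,-23,-5],[20.7,-23,-5],[20.7,-23,-5],[20.7,-23,-5],[20.7,-23,-5],[20.7,-23,-5],[20.7,-23,-5]],"grip":[0.8,0.8,0.8,0.8,0.8,0.8,0.8,0.8,0.8,0.8]}'
python3 -m inch '{"dr":[[0,0,-0.0766],[0,0,-0.0766],[0,0,-0.0766],[0,0,-0.0766],[0,0,-0.0766],[0,0,-0.0766],[0,0,-0.0766],[0,0,-0.0766],[0,0,-0.0766],[0,0,-0.0766]],"xyz":[[20.7,-23,-5],[20.7,-23,-5],[20.7,-23,-5],[20.7,-23,-5],[20.7,-23,-5],[20.7,-23,-5],[20.7,-23,-5],[20.7,-23,-5],[20.7,-23,-5],[20.7,-23,-5]],"grip":[0.8,0.8,0.8,0.8,0.8,0.8,0.8,0.8,0.8,0.8]}'
python3 -m inch '{"dr":[[0,0,0],[0,0,0],[0,0,0]],"xyz":[[0,0,0],[0,0,0],[0,0,0]],"grip":[0.8,0.8,0.8]}'
cat >> h.py <<'E'
from scipy.spatial.transform import Rotation as Ro
def st(tx=None,ty=None,obj=None):
    o=r.get_obs();M=Ro.from_rotvec(o["tcp_rot"]).as_matrix();yw=np.arctan2(M[1,1],M[0,1])
    print("t",round(o["time_s"],2),"tcp",np.round(o["tcp_pos"]*1e3,1),"yaw_y",round(yw,3),"tilt",np.round(M[:2,2],3),"F",np.round(o["contact_force"],1),"w",round(o["grip_width"]*85,1),"gf",round(o["gripper_force"],1),"q7",round(o["q"][6],2))
    if tx is not None: e=(obj+np.pi/2-yw+np.pi/2)%np.pi-np.pi/2; print("go dx,dy",np.round([tx-o["tcp_pos"][0]*1e3,ty-o["tcp_pos"][1]*1e3],1),"dyaw",round(e,3))
E
python3 -c "
from h import *
st(668,110,1.19)"
```

```text
time_s: 0.93
tcp_pos: [0.4619, 0.3397, 0.1809]
tcp_rot: [-1.759, -2.603, 0.0]
contact_force: [0.6, 0.1, 0.2]
grip_width: 0.801
gripper_force: 0.0
time_s: 1.77
tcp_pos: [0.6688, 0.1098, 0.1307]
tcp_rot: [-2.604, -1.757, 0.001]
contact_force: [-0.5, 0.0, 0.2]
grip_width: 0.799
gripper_force: 0.0
time_s: 2.02
tcp_pos: [0.6678, 0.1113, 0.1308]
tcp_rot: [-2.6, -1.762, 0.001]
contact_force: [-0.8, 0.8, 0.3]
grip_width: 0.8
gripper_force: 0.0
t 2.02 tcp [667.8 111.3 130.8] yaw_y -0.379 tilt [-0.001  0.   ] F [-0.8  0.8  0.3] w 68.0 gf 0.0 q7 -0.38
go dx,dy [ 0.2 -1.3] dyaw -0.001
```

```bash
python3 -m inch '{"dr":[[0,0,0],[0,0,0],[0,0,0],[0,0,0],[0,0,0],[0,0,0],[0,0,0],[0,0,0]],"xyz":[[0,-1,-25],[0,0,-25],[0,0,-25],[0,0,-22],[0,0,-15],[0,0,-8],[0,0,-5],[0,0,0]],"grip":[0.8,0.8,0.8,0.8,0.8,0.8,0.8,0.8]}'
python3 -m inch '{"dr":[[0,0,0],[0,0,0],[0,0,0],[0,0,0]],"xyz":[[0,0,-2],[0,0,-2],[0,0,0],[0,0,0]],"grip":[0.72,0.72,0.72,0.72]}'
python3 - <<'E'
from h import *
st(668,110,1.19)
p,d=r.camera("side");x,y=proj("side",np.array([.668,.11,.03])).astype(int)
cv2.imwrite("pics/g1.png",cv2.resize(p[y-45:y+35,x-50:x+50],None,fx=6,fy=6,interpolation=cv2.INTER_CUBIC)[:,:,::-1])
E
```

```text
time_s: 2.68
tcp_pos: [0.6681, 0.1103, 0.0061]
tcp_rot: [-2.6, -1.762, 0.0]
contact_force: [-0.8, -0.5, 0.2]
grip_width: 0.797
gripper_force: 0.0
time_s: 3.02
tcp_pos: [0.6684, 0.1101, 0.0028]
tcp_rot: [2.601, 1.762, 0.001]
contact_force: [0.2, 0.3, -0.1]
grip_width: 0.72
gripper_force: 0.0
t 3.02 tcp [668.4 110.1   2.8] yaw_y -0.38 tilt [0.001 0.   ] F [ 0.2  0.3 -0.1] w 61.2 gf 0.0 q7 -0.34
go dx,dy [-0.4 -0.1] dyaw -0.001
```

View pics/g1.png

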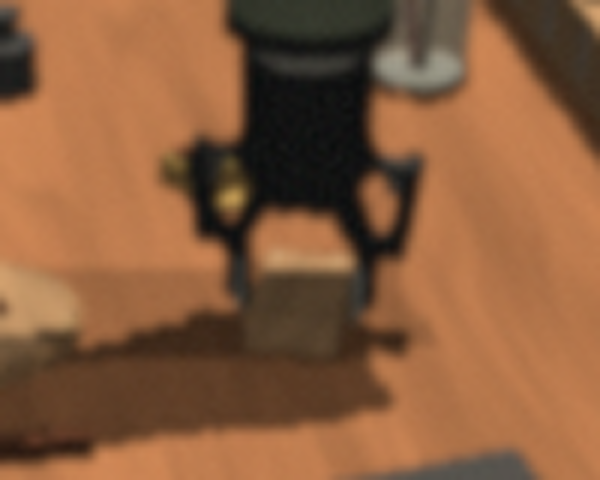

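The crop shows the fingers straddling the short caul, with their tips at about (238,300) and (362,300). They are well clear of the bench and only over the upper half, so I'll go a little lower and grip.

```bash
python3 -m inch '{"dr":[[0,0,0],[0,0,0],[0,0,0],[0,0,0],[0,0,0],[0,0,0],[0,0,0],[0,0,0],[0,0,0]],"xyz":[[0,0,-2],[0,0,-2],[0,0,-1],[0,0,0],[0,0,0],[0,0,0],[0,0,0],[0,0,0],[0,0,0]],"grip":[0.72,0.72,0.72,0.6,0.5,0.5,0.5,0.5,0.5]}' 40
python3 -c "
from h import *
st(668,110,1.19)"
```

```text
time_s: 3.82
tcp_pos: [0.6681, 0.1099, -0.0028]
tcp_rot: [-2.601, -1.762, 0.0]
contact_force: [-0.2, 0.6, -1.1]
grip_width: 0.618
gripper_force: 42.4
t 3.82 tcp [668.1 109.9  -2.8] yaw_y -0.38 tilt [-0. -0.] F [-0.2  0.6 -1.1] w 52.6 gf 42.4 q7 -0.34
go dx,dy [-0.1  0.1] dyaw -0.001
```

```bash
python3 -m inch '{"dr":[[0,0,0],[0,0,0],[0,0,0],[0,0,0],[0,0,0],[0,0,0]],"xyz":[[0,0,5],[0,0,12],[0,0,20],[0,0,20],[0,0,15],[0,0,8]],"grip":[0.5,0.5,0.5,0.5,0.5,0.5]}'
python3 -m inch '{"dr":[[0,0,-0.0806],[0,0,-0.0806],[0,0,-0.0806],[0,0,-0.0806],[0,0,-0.0806],[0,0,-0.0806],[0,0,-0.0806],[0,0,-0.0806],[0,0,-0.0806],[0,0,-0.0806]],"xyz":[[-20.5,2.2,0],[-20.5,2.2,0],[-20.5,2.2,0],[-20.5,2.2,0],[-20.5,2.2,0],[-20.5,2.2,0],[-20.5,2.2,0],[-20.5,2.2,0],[-20.5,2.2,0],[-20.5,2.2,0]],"grip":[0.5,0.5,0.5,0.5,0.5,0.5,0.5,0.5,0.5,0.5]}'
python3 -m inch '{"dr":[[0,0,0],[0,0,0],[0,0,0]],"xyz":[[0,0,0],[0,0,0],[0,0,0]],"grip":[0.5,0.5,0.5]}'
python3 - <<'E'
from h import *
st(463,132,.385)
p,d=r.camera("side");x,y=proj("side",np.array([.463,.132,.07])).astype(int)
cv2.imwrite("pics/g2.png",cv2.resize(p[y-45:y+55,x-60:x+60],None,fx=5,fy=5,interpolation=cv2.INTER_CUBIC)[:,:,::-1])
E
```

```text
time_s: 4.32
tcp_pos: [0.6692, 0.1101, 0.0803]
tcp_rot: [2.6, 1.761, 0.004]
contact_force: [-0.0, -0.2, -0.8]
grip_width: 0.622
gripper_force: 42.4
time_s: 5.15
tcp_pos: [0.4621, 0.1321, 0.0775]
tcp_rot: [-3.085, -0.595, -0.0]
contact_force: [0.1, 0.8, -2.2]
grip_width: 0.624
gripper_force: 42.4
time_s: 5.4
tcp_pos: [0.4637, 0.1322, 0.0775]
tcp_rot: [-3.083, -0.603, -0.001]
contact_force: [-0.5, -0.2, -1.3]
grip_width: 0.621
gripper_force: 42.5
t 5.4 tcp [463.7 132.2  77.5] yaw_y -1.185 tilt [0.001 0.   ] F [-0.5 -0.2 -1.3] w 52.8 gf 42.5 q7 -1.01
go dx,dy [-0.7 -0.2] dyaw -0.001
```

View pics/g2.png

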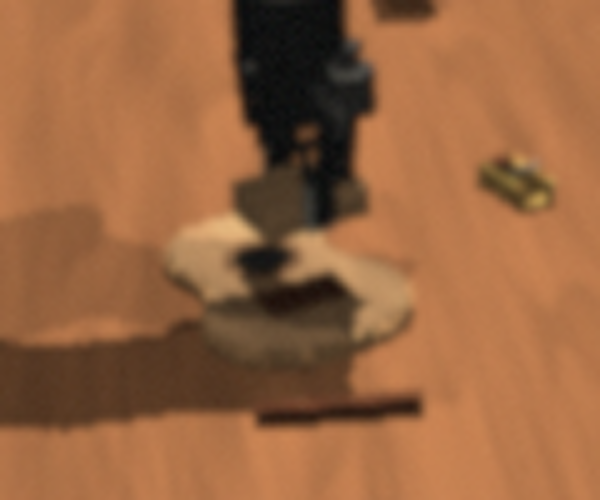

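The side crop shows the caul held level at (300,200), above the dark patch at (300,293). Next I lower it.

```bash
python3 -m inch '{"dr":[[0,0,0],[0,0,0],[0,0,0],[0,0,0],[0,0,0],[0,0,0],[0,0,0],[0,0,0],[0,0,0],[0,0,0]],"xyz":[[-0.5,0,-10],[0,0,-18],[0,0,-15],[0,0,-8],[0,0,-4],[0,0,-3],[0,0,-2],[0,0,-1],[0,0,0],[0,0,0]],"grip":[0.5,0.5,0.5,0.5,0.5,0.5,0.5,0.5,0.5,0.5]}'
python3 -m inch '{"dr":[[0,0,0],[0,0,0],[0,0,0],[0,0,0]],"xyz":[[0,0,-1],[0,0,-1],[0,0,0],[0,0,0]],"grip":[0.5,0.5,0.5,0.5]}'
```

```text
time_s: 6.28
tcp_pos: [0.4628, 0.1321, 0.0166]
tcp_rot: [-3.083, -0.601, -0.001]
contact_force: [0.3, -0.3, -0.6]
grip_width: 0.621
gripper_force: 42.5
time_s: 6.62
tcp_pos: [0.4627, 0.132, 0.0143]
tcp_rot: [-3.084, -0.601, 0.0]
contact_force: [0.5, -0.2, -0.6]
grip_width: 0.623
gripper_force: 42.5
```

```bash
python3 -m inch '{"dr":[[0,0,0],[0,0,0],[0,0,0],[0,0,0]],"xyz":[[0,0,-0.5],[0,0,-0.5],[0,0,0],[0,0,0]],"grip":[0.5,0.5,0.5,0.5]}'
```

```text
time_s: 6.95
tcp_pos: [0.4628, 0.132, 0.0139]
tcp_rot: [-3.083, -0.6, -0.001]
contact_force: [-4.3, -0.6, 21.6]
grip_width: 0.622
gripper_force: 45.1
```

```bash
python3 -m inch '{"dr":[[0,0,0],[0,0,0],[0,0,0],[0,0,0],[0,0,0],[0,0,0],[0,0,0],[0,0,0],[0,0,0]],"xyz":[[0,0,0.5],[0,0,0],[0,0,0],[0,0,5],[0,0,15],[0,0,25],[0,0,30],[0,0,20],[0,0,10]],"grip":[0.68,0.74,0.78,0.8,0.8,0.8,0.8,0.8,0.8]}'
python3 -m inch '{"dr":[[0,0,0],[0,0,0],[0,0,0],[0,0,0],[0,0,0],[0,0,0],[0,0,0],[0,0,0],[0,0,0],[0,0,0]],"xyz":[[7.2,32.5,0],[7.2,32.5,0],[7.2,32.5,0],[7.2,32.5,0],[7.2,32.5,0],[7.2,32.5,0],[7.2,32.5,0],[7.2,32.5,0],[7.2,32.5,0],[7.2,32.5,0]],"grip":[0.8,0.8,0.8,0.8,0.8,0.8,0.8,0.8,0.8,0.8]}'
python3 -m inch '{"dr":[[0,0,0],[0,0,0]],"xyz":[[0,0,0],[0,0,0]],"grip":[0.8,0.8]}'
python3 - <<'E'
from h import *
st(535,457,.385)
p,d=r.camera("top");Z=cloud("top",d)[...,2]
x,y=proj("top",np.array([.463,.132,.041])).astype(int)
m=(abs(Z-.041)<.004);b=np.zeros_like(m);b[y-25:y+25,x-25:x+25]=1;m=blob(m&b);z=np.median(Z[m]);c,a,s,rc=fit("top",m,z);print("short",z,c*1e3,a,s)
x,y=proj("side",np.array([.463,.132,.04])).astype(int);q,ds=r.camera("side")
cv2.imwrite("pics/g3.png",cv2.resize(q[y-100:y+40,x-60:x+110],None,fx=4,fy=4,interpolation=cv2.INTER_CUBIC)[:,:,::-1])
E
```

```text
time_s: 7.7
tcp_pos: [0.4633, 0.1321, 0.1212]
tcp_rot: [-3.083, -0.6, -0.004]
contact_force: [0.7, 0.4, 1.2]
grip_width: 0.803
gripper_force: 0.0
time_s: 8.53
tcp_pos: [0.5343, 0.4586, 0.1182]
tcp_rot: [3.083, 0.601, -0.001]
contact_force: [0.7, -0.9, 1.0]
grip_width: 0.799
gripper_force: 0.0
time_s: 8.7
tcp_pos: [0.534, 0.4583, 0.1175]
tcp_rot: [3.082, 0.604, -0.001]
contact_force: [0.2, -0.9, -0.3]
grip_width: 0.798
gripper_force: 0.0
t 8.7 tcp [534.  458.3 117.5] yaw_y -1.184 tilt [-0.001 -0.001] F [ 0.2 -0.9 -0.3] w 67.9 gf 0.0 q7 -1.55
go dx,dy [ 1.  -1.3] dyaw -0.002
short 0.04047547641530741 [464.31256165 132.75382738] 0.37966082639785137 [79.46363287 54.03204794]
```

View pics/g3.png

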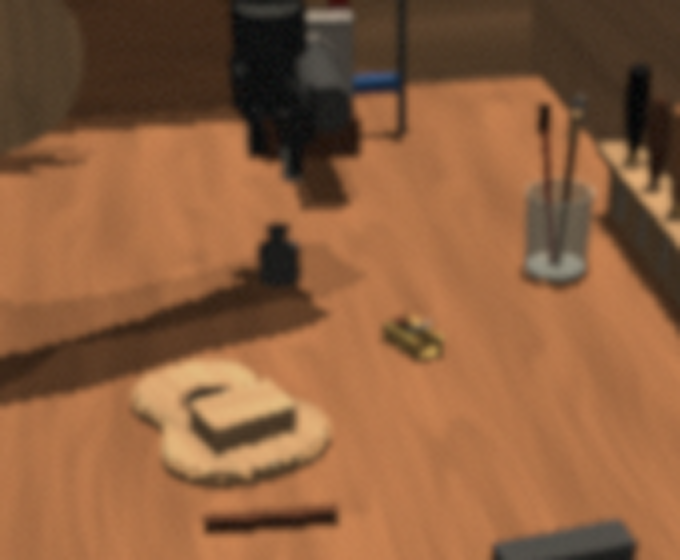

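The crop shows the short caul flat and square on the patch, at (243,415), and the fingers above the knob weight at (278,260). Now I go down on the knob weight.

```bash
python3 -m inch '{"dr":[[0,0,0],[0,0,0],[0,0,0],[0,0,0],[0,0,0],[0,0,0],[0,0,0],[0,0,0],[0,0,0]],"xyz":[[1,-0.5,-8],[0,0,-20],[0,0,-25],[0,0,-25],[0,0,-20],[0,0,-10],[0,0,-5],[0,0,-2],[0,0,0]],"grip":[0.8,0.8,0.8,0.8,0.8,0.8,0.8,0.8,0.8]}'
python3 -m inch '{"dr":[[0,0,0],[0,0,0],[0,0,0],[0,0,0],[0,0,0],[0,0,0],[0,0,0],[0,0,0]],"xyz":[[0,0,0],[0,0,0],[0,0,0],[0,0,0],[0,0,0],[0,0,0],[0,0,0],[0,0,0]],"grip":[0.65,0.55,0.45,0.4,0.4,0.4,0.4,0.4]}' 60
python3 -c "
from h import *
st()"
```

```text
time_s: 9.55
tcp_pos: [0.5361, 0.4563, 0.0044]
tcp_rot: [-3.084, -0.6, -0.001]
contact_force: [0.3, 0.0, -0.1]
grip_width: 0.8
gripper_force: 0.0
time_s: 10.22
tcp_pos: [0.536, 0.4576, 0.0055]
tcp_rot: [-3.082, -0.601, -0.002]
contact_force: [-3.4, 1.2, 11.8]
grip_width: 0.518
gripper_force: 60.4
t 10.22 tcp [536.  457.6   5.5] yaw_y -1.185 tilt [0.001 0.002] F [-3.4  1.2 11.8] w 44.1 gf 60.4 q7 -1.5
```

```bash
python3 -m inch '{"dr":[[0,0,0],[0,0,0],[0,0,0],[0,0,0],[0,0,0],[0,0,0],[0,0,0]],"xyz":[[0,0,5],[0,0,12],[0,0,22],[0,0,25],[0,0,20],[0,0,11],[0,0,5]],"grip":[0.4,0.4,0.4,0.4,0.4,0.4,0.4]}'
python3 -m inch '{"dr":[[0,0,0],[0,0,0],[0,0,0],[0,0,0],[0,0,0],[0,0,0],[0,0,0],[0,0,0],[0,0,0],[0,0,0]],"xyz":[[-7.2,-32.5,0],[-7.2,-32.5,0],[-7.2,-32.5,0],[-7.2,-32.5,0],[-7.2,-32.5,0],[-7.2,-32.5,0],[-7.2,-32.5,0],[-7.2,-32.5,0],[-7.2,-32.5,0],[-7.2,-32.5,0]],"grip":[0.4,0.4,0.4,0.4,0.4,0.4,0.4,0.4,0.4,0.4]}'
python3 -m inch '{"dr":[[0,0,0],[0,0,0],[0,0,0]],"xyz":[[0,0,0],[0,0,0],[0,0,0]],"grip":[0.4,0.4,0.4]}'
python3 - <<'E'
from h import *
st(463.8,132.5,.385)
p,d=r.camera("side");x,y=proj("side",np.array([.463,.132,.1])).astype(int)
cv2.imwrite("pics/g4.png",cv2.resize(p[y-45:y+60,x-60:x+60],None,fx=5,fy=5,interpolation=cv2.INTER_CUBIC)[:,:,::-1])
E
```

```text
time_s: 10.8
tcp_pos: [0.5362, 0.4568, 0.1061]
tcp_rot: [-3.082, -0.6, -0.003]
contact_force: [0.2, -0.4, -5.3]
grip_width: 0.515
gripper_force: 62.5
time_s: 11.63
tcp_pos: [0.4626, 0.13, 0.1035]
tcp_rot: [3.083, 0.601, -0.001]
contact_force: [1.4, 0.2, -4.7]
grip_width: 0.514
gripper_force: 62.4
time_s: 11.88
tcp_pos: [0.4637, 0.1317, 0.1036]
tcp_rot: [-3.083, -0.6, 0.0]
contact_force: [0.2, -0.0, -4.9]
grip_width: 0.516
gripper_force: 62.7
t 11.88 tcp [463.7 131.7 103.6] yaw_y -1.186 tilt [-0.  0.] F [ 0.2 -0.  -4.9] w 43.9 gf 62.7 q7 -1.04
go dx,dy [0.1 0.8] dyaw 0.0
```

View pics/g4.png

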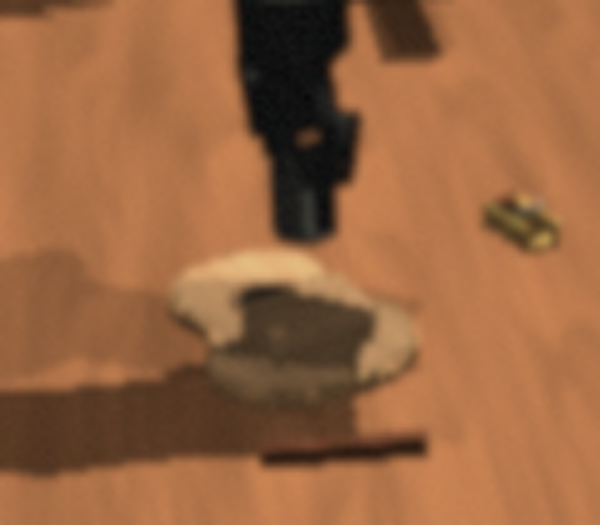

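The knob weight hangs upright at (303,215) over the shaded caul at (308,328). Next I lower it gently.

```bash
python3 -m inch '{"dr":[[0,0,0],[0,0,0],[0,0,0],[0,0,0],[0,0,0],[0,0,0],[0,0,0],[0,0,0],[0,0,0]],"xyz":[[0,0.7,-8],[0,0,-16],[0,0,-14],[0,0,-7],[0,0,-4],[0,0,-3],[0,0,-2],[0,0,0],[0,0,0]],"grip":[0.4,0.4,0.4,0.4,0.4,0.4,0.4,0.4,0.4]}'
python3 -m inch '{"dr":[[0,0,0],[0,0,0],[0,0,0],[0,0,0],[0,0,0]],"xyz":[[0,0,-1],[0,0,-1],[0,0,-1],[0,0,0],[0,0,0]],"grip":[0.4,0.4,0.4,0.4,0.4]}'
```

```text
time_s: 12.68
tcp_pos: [0.4639, 0.1323, 0.0501]
tcp_rot: [-3.083, -0.601, -0.001]
contact_force: [-0.4, -0.4, -5.2]
grip_width: 0.513
gripper_force: 62.7
time_s: 13.1
tcp_pos: [0.4637, 0.1321, 0.0468]
tcp_rot: [-3.084, -0.601, 0.0]
contact_force: [0.4, 0.7, -5.6]
grip_width: 0.515
gripper_force: 62.7
```

```bash
python3 -m inch '{"dr":[[0,0,0],[0,0,0],[0,0,0]],"xyz":[[0,0,-0.7],[0,0,0],[0,0,0]],"grip":[0.4,0.4,0.4]}'
python3 -m inch '{"dr":[[0,0,0],[0,0,0],[0,0,0]],"xyz":[[0,0,-0.7],[0,0,0],[0,0,0]],"grip":[0.4,0.4,0.4]}'
```

```text
time_s: 13.35
tcp_pos: [0.4637, 0.1322, 0.0464]
tcp_rot: [-3.083, -0.6, -0.0]
contact_force: [-2.4, -0.9, 6.0]
grip_width: 0.513
gripper_force: 63.8
time_s: 13.6
tcp_pos: [0.4638, 0.1322, 0.0463]
tcp_rot: [-3.083, -0.6, -0.001]
contact_force: [-8.7, -1.7, 26.1]
grip_width: 0.518
gripper_force: 65.9
```

```bash
python3 -m inch '{"dr":[[0,0,0],[0,0,0],[0,0,0],[0,0,0],[0,0,0],[0,0,0],[0,0,0],[0,0,0],[0,0,0],[0,0,0]],"xyz":[[0,0,0.7],[0,0,0],[0,0,0],[0,0,0],[0,0,4],[0,0,15],[0,0,25],[0,0,30],[0,0,18],[0,0,8]],"grip":[0.56,0.64,0.72,0.8,0.8,0.8,0.8,0.8,0.8,0.8]}'
python3 -m inch '{"dr":[[0,0,0],[0,0,0],[0,0,0],[0,0,0],[0,0,0],[0,0,0],[0,0,0],[0,0,0]],"xyz":[[5,-38,0],[5,-38,0],[5,-38,0],[5,-38,0],[5,-38,0],[5,-38,0],[5,-38,0],[5,-38,0]],"grip":[0.75,0.75,0.75,0.75,0.75,0.75,0.75,0.75]}'
python3 -m inch '{"dr":[[0,0,0.02],[0,0,0.02],[0,0,0.02],[0,0,0.02],[0,0,0.02],[0,0,0.02],[0,0,0.025],[0,0,0],[0,0,0]],"xyz":[[5,-38,-5],[5,-38,-5],[5,-38,-5],[5,-38,-5],[5,-38,-5],[5,-38,-5],[5,-38,-5],[0,0,0],[0,0,0]],"grip":[0.65,0.65,0.65,0.65,0.65,0.65,0.65,0.65,0.65]}'
python3 - <<'E'
from h import *
st(539,-438.5,.53)
p,d=r.camera("top");Z=cloud("top",d)[...,2]
x,y=proj("top",np.array([.464,.132,.1])).astype(int)
b=np.zeros(Z.shape,bool);b[y-20:y+20,x-20:x+20]=1
for lo,hi in((.095,.112),(.036,.046),(.074,.083)):
    m=b&(Z>lo)&(Z<hi); m=blob(m); z=np.median(Z[m]);c,a,s,rc=fit("top",m,z);print(z*1e3,c*1e3,s,rc)
cv2.imwrite("pics/g5.png",cv2.resize(p[120:280,140:460],None,fx=2.4,fy=2.4,interpolation=cv2.INTER_CUBIC)[:,:,::-1])
E
```

```text
time_s: 14.43
tcp_pos: [0.4644, 0.1323, 0.1484]
tcp_rot: [-3.083, -0.6, -0.004]
contact_force: [0.1, 0.7, 0.1]
grip_width: 0.798
gripper_force: 0.0
time_s: 15.1
tcp_pos: [0.5034, -0.1737, 0.1457]
tcp_rot: [-3.083, -0.601, 0.001]
contact_force: [0.5, 0.3, 0.0]
grip_width: 0.747
gripper_force: 0.0
time_s: 15.85
tcp_pos: [0.5372, -0.4399, 0.1097]
tcp_rot: [-3.033, -0.818, 0.002]
contact_force: [-0.3, 0.8, -1.0]
grip_width: 0.646
gripper_force: 0.0
t 15.85 tcp [ 537.2 -439.9  109.7] yaw_y -1.044 tilt [-0.002  0.   ] F [-0.3  0.8 -1. ] w 54.9 gf 0.0 q7 -0.08
go dx,dy [1.8 1.4] dyaw 0.003
101.85823068850958 [465.51366448 132.80116181] [21.9970875  20.79332871] (465, 133, 20, 23)
40.383289845215884 [463.3765182  129.72394735] [99.12277121 59.63463934] (464, 133, 79, 54)
80.01555110551317 [465.18533545 131.27989331] [45.96394723 44.33945766] (466, 132, 44, 41)
```

View pics/g5.png

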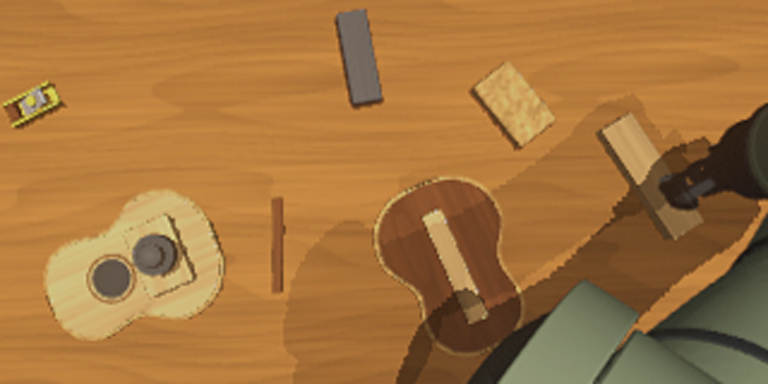

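The knob weight stands upright, centred on the short caul at (155,255). The gripper is over the long caul at (655,180) and the bystanders are where they were. Now down on the long caul.

```bash
python3 -m inch '{"dr":[[0,0,0],[0,0,0],[0,0,0],[0,0,0],[0,0,0],[0,0,0],[0,0,0],[0,0,0],[0,0,0],[0,0,0]],"xyz":[[1.5,1,-10],[0,0,-20],[0,0,-25],[0,0,-23],[0,0,-15],[0,0,-8],[0,0,-5],[0,0,-4],[0,0,-2],[0,0,0]],"grip":[0.65,0.65,0.65,0.65,0.65,0.65,0.65,0.65,0.65,0.65]}'
python3 -m inch '{"dr":[[0,0,0],[0,0,0],[0,0,0],[0,0,0],[0,0,0],[0,0,0],[0,0,0]],"xyz":[[0,0,0],[0,0,0],[0,0,0],[0,0,0],[0,0,0],[0,0,0],[0,0,0]],"grip":[0.55,0.45,0.38,0.38,0.38,0.38,0.38]}' 50
python3 -c "
from h import *
st(539,-438.5,.53)"
```

```text
time_s: 16.73
tcp_pos: [0.5404, -0.437, -0.0005]
tcp_rot: [3.032, 0.822, 0.001]
contact_force: [0.1, -0.4, -0.3]
grip_width: 0.652
gripper_force: 0.0
time_s: 17.32
tcp_pos: [0.5406, -0.4372, 0.0001]
tcp_rot: [3.031, 0.822, 0.001]
contact_force: [-0.3, 1.0, 6.0]
grip_width: 0.483
gripper_force: 51.7
t 17.32 tcp [ 5.406e+02 -4.372e+02  1.000e-01] yaw_y -1.041 tilt [ 0.001 -0.001] F [-0.3  1.   6. ] w 41.0 gf 51.7 q7 -0.04
go dx,dy [-1.6 -1.3] dyaw 0.0
```

```bash
python3 -m inch '{"dr":[[0,0,0],[0,0,0],[0,0,0],[0,0,0],[0,0,0],[0,0,0]],"xyz":[[0,0,5],[0,0,12],[0,0,20],[0,0,20],[0,0,15],[0,0,8]],"grip":[0.38,0.38,0.38,0.38,0.38,0.38]}'
python3 -m inch '{"dr":[[0,0,-0.0188],[0,0,-0.0188],[0,0,-0.0188],[0,0,-0.0188],[0,0,-0.0188],[0,0,-0.0188],[0,0,-0.0188],[0,0,-0.0188],[0,0,0],[0,0,0]],"xyz":[[-12.1,28.9,0],[-12.1,28.9,0],[-12.1,28.9,0],[-12.1,28.9,0],[-12.1,28.9,0],[-12.1,28.9,0],[-12.1,28.9,0],[-12.1,28.9,0],[0,0,0],[0,0,0]],"grip":[0.38,0.38,0.38,0.38,0.38,0.38,0.38,0.38,0.38,0.38]}'
python3 - <<'E'
from h import *
st(443.5,-206.3,.38)
p,d=r.camera("side");x,y=proj("side",np.array([.443,-.207,.06])).astype(int)
cv2.imwrite("pics/g6.png",cv2.resize(p[y-55:y+60,x-70:x+70],None,fx=5,fy=5,interpolation=cv2.INTER_CUBIC)[:,:,::-1])
E
```

```text
time_s: 17.82
tcp_pos: [0.5408, -0.4374, 0.082]
tcp_rot: [3.03, 0.822, 0.003]
contact_force: [0.3, -0.6, -1.5]
grip_width: 0.481
gripper_force: 50.9
time_s: 18.65
tcp_pos: [0.4434, -0.2041, 0.0794]
tcp_rot: [-3.084, -0.595, -0.0]
contact_force: [0.1, -1.3, -2.1]
grip_width: 0.482
gripper_force: 51.4
t 18.65 tcp [ 443.4 -204.1   79.4] yaw_y -1.189 tilt [0.    0.001] F [ 0.1 -1.3 -2.1] w 41.0 gf 51.4 q7 -0.32
go dx,dy [ 0.1 -2.2] dyaw -0.002
```

View pics/g6.png

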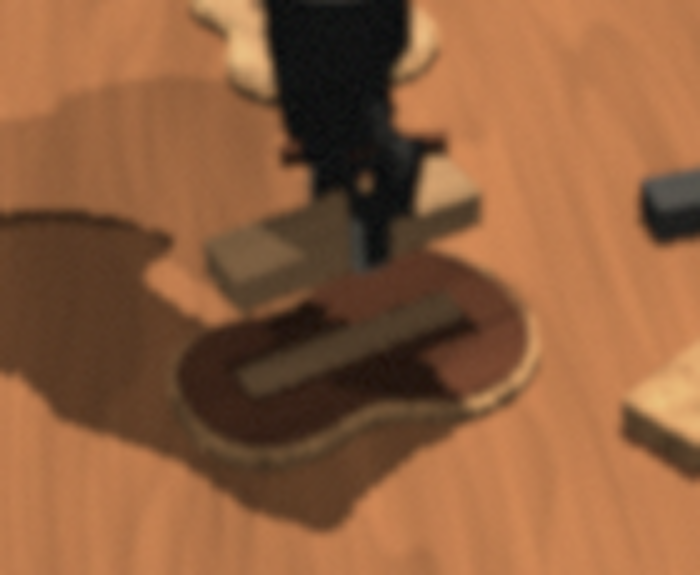

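The long caul hangs level at (345,235), parallel to the strip at (350,340). Next I lower it.

```bash
python3 -m inch '{"dr":[[0,0,0],[0,0,0],[0,0,0],[0,0,0],[0,0,0],[0,0,0],[0,0,0],[0,0,0],[0,0,0],[0,0,0]],"xyz":[[0,-0.7,-10],[0,0,-16],[0,0,-13],[0,0,-8],[0,0,-5],[0,0,-3],[0,0,-2],[0,0,-1],[0,0,0],[0,0,0]],"grip":[0.38,0.38,0.38,0.38,0.38,0.38,0.38,0.38,0.38,0.38]}'
python3 -m inch '{"dr":[[0,0,0],[0,0,0],[0,0,0],[0,0,0]],"xyz":[[0,0,-1],[0,0,-1],[0,0,0],[0,0,0]],"grip":[0.38,0.38,0.38,0.38]}'
python3 -c "
from h import *
st(443.5,-206.3,.38)"
```

```text
time_s: 19.53
tcp_pos: [0.4436, -0.2064, 0.0214]
tcp_rot: [3.085, 0.592, 0.001]
contact_force: [-1.1, 0.5, -2.0]
grip_width: 0.482
gripper_force: 51.4
time_s: 19.87
tcp_pos: [0.4434, -0.2063, 0.0191]
tcp_rot: [-3.085, -0.592, -0.0]
contact_force: [-0.7, 0.2, -2.7]
grip_width: 0.479
gripper_force: 51.4
t 19.87 tcp [ 443.4 -206.3   19.1] yaw_y -1.191 tilt [0. 0.] F [-0.7  0.2 -2.7] w 40.7 gf 51.4 q7 -0.25
go dx,dy [0.1 0. ] dyaw 0.001
```

```bash
python3 -m inch '{"dr":[[0,0,0],[0,0,0],[0,0,0],[0,0,0]],"xyz":[[0,0,-0.8],[0,0,-0.7],[0,0,0],[0,0,0]],"grip":[0.38,0.38,0.38,0.38]}'
python3 -m inch '{"dr":[[0,0,0],[0,0,0],[0,0,0]],"xyz":[[0,0,-0.6],[0,0,0],[0,0,0]],"grip":[0.38,0.38,0.38]}'
```

```text
time_s: 20.2
tcp_pos: [0.4433, -0.2063, 0.0175]
tcp_rot: [-3.085, -0.592, 0.0]
contact_force: [0.2, -0.7, -2.5]
grip_width: 0.477
gripper_force: 51.4
time_s: 20.45
tcp_pos: [0.4434, -0.2063, 0.017]
tcp_rot: [-3.085, -0.592, -0.0]
contact_force: [-0.7, -0.1, 0.3]
grip_width: 0.484
gripper_force: 51.6
```

```bash
python3 -m inch '{"dr":[[0,0,0],[0,0,0],[0,0,0],[0,0,0],[0,0,0],[0,0,0],[0,0,0],[0,0,0],[0,0,0]],"xyz":[[0,0,0],[0,0,0],[0,0,0],[0,0,4],[0,0,14],[0,0,24],[0,0,28],[0,0,16],[0,0,6]],"grip":[0.54,0.6,0.62,0.62,0.62,0.62,0.62,0.62,0.62]}'
python3 -m inch '{"dr":[[0,0,-0.029],[0,0,-0.029],[0,0,-0.029],[0,0,-0.029],[0,0,-0.029],[0,0,-0.029],[0,0,-0.029],[0,0,-0.029],[0,0,0],[0,0,0]],"xyz":[[30.6,12.75,0],[30.6,12.75,0],[30.6,12.75,0],[30.6,12.75,0],[30.6,12.75,0],[30.6,12.75,0],[30.6,12.75,0],[30.6,12.75,0],[0,0,0],[0,0,0]],"grip":[0.6,0.6,0.6,0.6,0.6,0.6,0.6,0.6,0.6,0.6]}'
python3 - <<'E'
from h import *
p,d=r.camera("top");Z=cloud("top",d)[...,2]
x,y=proj("top",np.array([.442,-.207,.041])).astype(int)
m=(abs(Z-.041)<.004);b=np.zeros_like(m);b[y-35:y+35,x-35:x+35]=1;m=blob(m&b);z=np.median(Z[m]);c,a,s,rc=fit("top",m,z);print("long",z*1e3,c*1e3,a,s,rc)
st(688.3,-104,.147)
E
```

```text
time_s: 21.2
tcp_pos: [0.4442, -0.2066, 0.1113]
tcp_rot: [3.084, 0.592, 0.004]
contact_force: [-0.2, -0.5, 0.2]
grip_width: 0.619
gripper_force: 0.0
time_s: 22.03
tcp_pos: [0.6887, -0.1032, 0.1076]
tcp_rot: [3.133, 0.234, -0.002]
contact_force: [-0.5, -0.7, -0.1]
grip_width: 0.598
gripper_force: 0.0
long 40.453311547942405 [ 441.58705056 -206.12903079] 0.38024363749890533 [150.01909003  42.43169267] (442, -206, 149, 42)
t 22.08 tcp [ 687.7 -104.3  108. ] yaw_y -1.423 tilt [-0.001 -0.   ] F [-0.1 -0.5  0.9] w 51.1 gf 0.0 q7 -0.89
go dx,dy [0.6 0.3] dyaw -0.001
```

```bash
python3 -m inch '{"dr":[[0,0,0],[0,0,0],[0,0,0],[0,0,0],[0,0,0],[0,0,0],[0,0,0],[0,0,0],[0,0,0],[0,0,0]],"xyz":[[0.5,0,-10],[0,0,-20],[0,0,-25],[0,0,-22],[0,0,-14],[0,0,-8],[0,0,-5],[0,0,-2],[0,0,0],[0,0,0]],"grip":[0.6,0.6,0.6,0.6,0.6,0.6,0.6,0.6,0.6,0.6]}'
python3 -m inch '{"dr":[[0,0,0],[0,0,0],[0,0,0],[0,0,0],[0,0,0],[0,0,0],[0,0,0]],"xyz":[[0,0,0],[0,0,0],[0,0,0],[0,0,0],[0,0,0],[0,0,0],[0,0,0]],"grip":[0.5,0.4,0.3,0.3,0.3,0.3,0.3]}' 80
python3 -c "
from h import *
st(688.3,-104,.147)"
```

```text
time_s: 22.92
tcp_pos: [0.6891, -0.1045, 0.0039]
tcp_rot: [3.133, 0.231, 0.002]
contact_force: [-0.4, 0.4, 0.7]
grip_width: 0.602
gripper_force: 0.0
time_s: 23.5
tcp_pos: [0.6892, -0.1045, 0.0042]
tcp_rot: [3.133, 0.231, 0.002]
contact_force: [-2.4, 0.1, 8.9]
grip_width: 0.404
gripper_force: 80.6
t 23.5 tcp [ 689.2 -104.5    4.2] yaw_y -1.423 tilt [ 0.001 -0.   ] F [-2.4  0.1  8.9] w 34.4 gf 80.6 q7 -0.84
go dx,dy [-0.9  0.5] dyaw -0.0
```

```bash
python3 -m inch '{"dr":[[0,0,0],[0,0,0],[0,0,0],[0,0,0],[0,0,0],[0,0,0],[0,0,0]],"xyz":[[0,0,5],[0,0,12],[0,0,20],[0,0,22],[0,0,16],[0,0,10],[0,0,5]],"grip":[0.3,0.3,0.3,0.3,0.3,0.3,0.3]}'
python3 -m inch '{"dr":[[0,0,0.029],[0,0,0.029],[0,0,0.029],[0,0,0.029],[0,0,0.029],[0,0,0.029],[0,0,0.029],[0,0,0.029],[0,0,0],[0,0,0]],"xyz":[[-30.8,-12.7,0],[-30.8,-12.7,0],[-30.8,-12.7,0],[-30.8,-12.7,0],[-30.8,-12.7,0],[-30.8,-12.7,0],[-30.8,-12.7,0],[-30.8,-12.7,0],[0,0,0],[0,0,0]],"grip":[0.3,0.3,0.3,0.3,0.3,0.3,0.3,0.3,0.3,0.3]}'
python3 -m inch '{"dr":[[0,0,0],[0,0,0]],"xyz":[[0,0,0],[0,0,0]],"grip":[0.3,0.3]}'
python3 - <<'E'
from h import *
st(442.4,-205.8,.38)
p,d=r.camera("side");x,y=proj("side",np.array([.443,-.207,.06])).astype(int)
cv2.imwrite("pics/g7.png",cv2.resize(p[y-55:y+60,x-70:x+70],None,fx=5,fy=5,interpolation=cv2.INTER_CUBIC)[:,:,::-1])
E
```

```text
time_s: 24.08
tcp_pos: [0.6891, -0.1043, 0.0947]
tcp_rot: [3.133, 0.231, 0.002]
contact_force: [-0.2, -0.3, -8.5]
grip_width: 0.406
gripper_force: 81.7
time_s: 24.92
tcp_pos: [0.4408, -0.2067, 0.0931]
tcp_rot: [-3.085, -0.588, 0.001]
contact_force: [1.6, 0.4, -9.0]
grip_width: 0.404
gripper_force: 82.0
time_s: 25.08
tcp_pos: [0.443, -0.2056, 0.0929]
tcp_rot: [3.085, 0.594, 0.0]
contact_force: [0.2, 0.2, -8.4]
grip_width: 0.404
gripper_force: 82.0
t 25.08 tcp [ 443.  -205.6   92.9] yaw_y -1.191 tilt [0. 0.] F [ 0.2  0.2 -8.4] w 34.4 gf 82.0 q7 -0.33
go dx,dy [-0.6 -0.2] dyaw -0.0
```

View pics/g7.png

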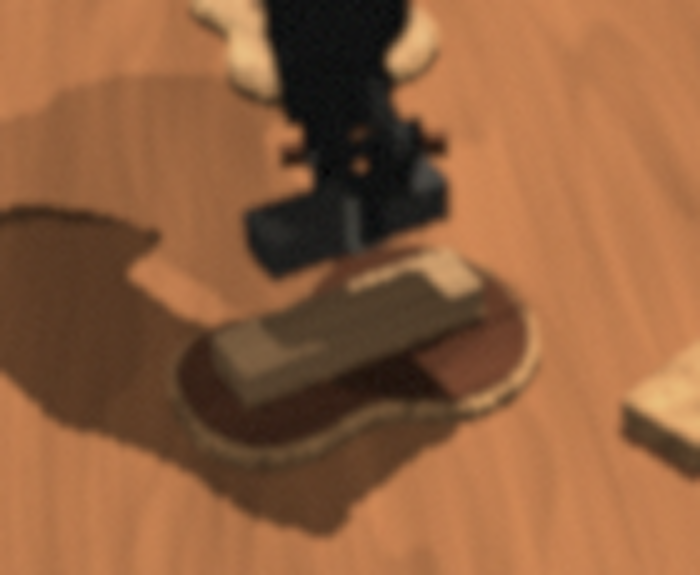

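The bar hangs level at (345,225), parallel to the long caul at (350,330). Next I lower it.

```bash
python3 -m inch '{"dr":[[0,0,0],[0,0,0],[0,0,0],[0,0,0],[0,0,0],[0,0,0],[0,0,0],[0,0,0],[0,0,0]],"xyz":[[-0.4,0,-8],[0,0,-13],[0,0,-10],[0,0,-6],[0,0,-3],[0,0,-2],[0,0,-1],[0,0,0],[0,0,0]],"grip":[0.3,0.3,0.3,0.3,0.3,0.3,0.3,0.3,0.3]}'
python3 -m inch '{"dr":[[0,0,0],[0,0,0],[0,0,0],[0,0,0],[0,0,0]],"xyz":[[0,0,-1],[0,0,-1],[0,0,-1],[0,0,0],[0,0,0]],"grip":[0.3,0.3,0.3,0.3,0.3]}'
```

```text
time_s: 25.88
tcp_pos: [0.4421, -0.206, 0.0503]
tcp_rot: [3.085, 0.592, 0.001]
contact_force: [0.7, -0.5, -10.2]
grip_width: 0.407
gripper_force: 81.9
time_s: 26.3
tcp_pos: [0.4419, -0.2059, 0.047]
tcp_rot: [-3.085, -0.592, 0.0]
contact_force: [0.6, 0.5, -8.7]
grip_width: 0.406
gripper_force: 81.9
```

```bash
python3 -m inch '{"dr":[[0,0,0],[0,0,0],[0,0,0],[0,0,0]],"xyz":[[0,0,-0.7],[0,0,-0.7],[0,0,0],[0,0,0]],"grip":[0.3,0.3,0.3,0.3]}'
python3 -m inch '{"dr":[[0,0,0],[0,0,0],[0,0,0]],"xyz":[[0,0,-0.5],[0,0,0],[0,0,0]],"grip":[0.3,0.3,0.3]}'
```

```text
time_s: 26.63
tcp_pos: [0.4419, -0.2059, 0.0456]
tcp_rot: [-3.085, -0.592, 0.0]
contact_force: [-0.2, -0.0, -9.1]
grip_width: 0.403
gripper_force: 81.9
time_s: 26.88
tcp_pos: [0.4419, -0.206, 0.0451]
tcp_rot: [3.085, 0.592, 0.0]
contact_force: [-0.3, 0.2, -7.6]
grip_width: 0.407
gripper_force: 82.4
```

```bash
python3 -m inch '{"dr":[[0,0,0],[0,0,0],[0,0,0]],"xyz":[[0,0,-0.5],[0,0,0],[0,0,0]],"grip":[0.3,0.3,0.3]}'
```

```text
time_s: 27.13
tcp_pos: [0.4419, -0.206, 0.0451]
tcp_rot: [-3.085, -0.592, -0.001]
contact_force: [-5.0, 2.6, 8.6]
grip_width: 0.406
gripper_force: 84.4
```

Contact is solid. I release, rise, move aside and check.

```bash
python3 -m inch '{"dr":[[0,0,0],[0,0,0],[0,0,0],[0,0,0],[0,0,0],[0,0,0],[0,0,0],[0,0,0],[0,0,0]],"xyz":[[0,0,0.3],[0,0,0],[0,0,0],[0,0,4],[0,0,14],[0,0,24],[0,0,28],[0,0,20],[0,0,10]],"grip":[0.46,0.54,0.58,0.6,0.6,0.6,0.6,0.6,0.6]}'
python3 -m inch '{"dr":[[0,0,0],[0,0,0],[0,0,0],[0,0,0],[0,0,0],[0,0,0],[0,0,0],[0,0,0],[0,0,0]],"xyz":[[15,-30,5],[15,-30,5],[15,-30,5],[15,-30,5],[15,-30,5],[15,-30,5],[15,-30,5],[0,0,0],[0,0,0]],"grip":[0.6,0.6,0.6,0.6,0.6,0.6,0.6,0.6,0.6]}'
python3 - <<'E'
from h import *
st()
p,d=r.camera("top");Z=cloud("top",d)[...,2]
def look(k,X,lo,hi,w):
    x,y=proj("top",np.array(X)).astype(int);b=np.zeros(Z.shape,bool);b[y-w:y+w,x-w:x+w]=1
    m=blob(b&(Z>lo)&(Z<hi));c,a,s,rc=fit("top",m,np.median(Z[m]));print(k,round(np.median(Z[m])*1e3,1),np.round(c*1e3,1),round(a,3),np.round(s,1),rc)
look("bar",(.442,-.206,.069),.06,.075,30);look("long",(.442,-.206,.041),.034,.046,35)
look("knobtop",(.464,.132,.105),.095,.11,15);look("short",(.464,.132,.041),.034,.046,22)
look("sand",(.628,-.2825,.026),.021,.032,22);look("stick",(.473,-.003,.014),.009,.02,24)
cv2.imwrite("pics/end.png",cv2.resize(p[120:280,140:460],None,fx=2.4,fy=2.4,interpolation=cv2.INTER_CUBIC)[:,:,::-1])
E
```

```text
time_s: 27.88
tcp_pos: [0.4425, -0.2063, 0.1473]
tcp_rot: [3.084, 0.592, 0.004]
contact_force: [0.3, -0.6, 0.4]
grip_width: 0.604
gripper_force: 0.0
time_s: 28.63
tcp_pos: [0.5464, -0.4174, 0.1791]
tcp_rot: [3.086, 0.59, -0.002]
contact_force: [-0.3, 0.5, -0.5]
grip_width: 0.601
gripper_force: 0.0
t 28.63 tcp [ 546.4 -417.4  179.1] yaw_y -1.193 tilt [-0.001 -0.   ] F [-0.3  0.5 -0.5] w 51.1 gf 0.0 q7 -0.25
bar 68.2 [ 442.5 -204.6] 0.376 [110.   36.6] (443, -204, 110, 37)
long 40.5 [ 446.  -198.3] 0.357 [203.9  46.1] (442, -205, 149, 43)
knobtop 101.5 [465.5 132.7] 2.707 [21.9 21.2] (465, 131, 23, 23)
short 40.4 [463.4 129.6] 0.355 [99.  59.6] (464, 132, 79, 54)
sand 25.7 [ 628.7 -282.6] 0.645 [89.  54.8] (628, -282, 89, 56)
stick 13.6 [473.3  -2.6] 3.086 [109.3  10.6] (472, -3, 11, 106)
```

View pics/end.png

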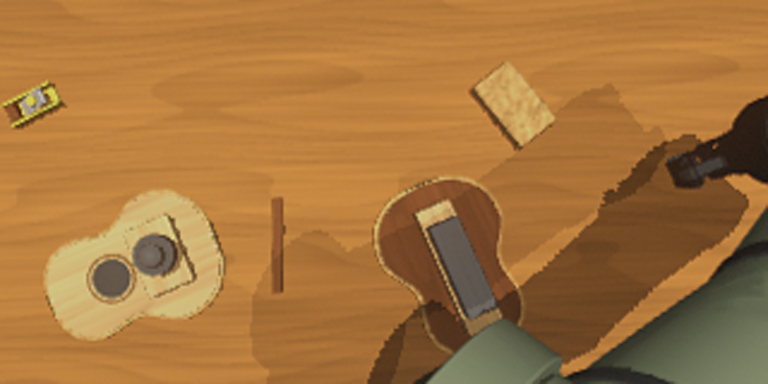

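The bar lies along the long caul at (463,268) and the knob weight stands centred on the short caul at (155,255). Both are within about 2 mm, and the bystanders haven't moved, so I'm handing in.

```bash
python3 -c "
from cell import r
print(r.close_job())"
```

```text
the job is handed in; nothing more can be done
None
```

Both cauls and both weights are in place, centred to within about 3 mm by the last camera check, with nothing else on the bench moved. The job was handed in at about 29 s; it returned no verdict.

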